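# Fit the filter cassette in the air cleaner and lock it

### The arm

A 7-joint arm with a two-finger parallel gripper is mounted at the origin on a cart in front of the work surface, level with it; the furniture and walls round the work are solid. World frame = base frame: x ahead of the robot, y to its left, z up, the work surface at z = 0. Lengths are in m, angles in rad, forces in N, time in s.
With the tool pointing down it reaches from about 0.425 to 0.95 m from the base axis. Payload 4.7 kg.
Tool frame: the origin (TCP) lies on the centre line of the jaws, within the pads' length; the fingertips stand robot.nose_length ahead of it and the grasp point (between the pads) lies 8 mm behind it (robot.nose_length is the distance from the TCP to the fingertips, in m); z points along the fingers, y is the line along which they close (so a half turn about z gives the same grasp; the last joint's range is limited). The gripper opens to 85 mm and grips with 20 to 120 N. Pads are 22 mm wide; open, the fingers measure 114 mm over their backs; the gripper's body (76 mm by 85 mm) begins 54 mm behind the grasp point. The pads swing forward as they close: fully open they stand 13 mm farther back than shut.
Start: joints at [-1.306, 0.469, -0.049, 1.532, 0.024, 1.141, -0.082], TCP at [0.195, 0.646, 0.242] pointing down, gripper open.
Joint ranges: [-2.59, 2.59], [-0.33, 1.99], [-1.39, 1.29], [0.1, 2.45], [-1.04, 4.18], [0.21, 1.99], [-2.66, 2.66]. Speed limits (rad/s): [2.57, 2.57, 3.14, 3.14, 3.14, 3.14, 3.14].

### API

Orientations are given as [roll, pitch, yaw] about the fixed x, y, z axes, in that order (R = Rz(yaw) Ry(pitch) Rx(roll)).
In Python, from plant import robot gives the robot as it stands. Calls block until the motion is done:
- robot.goto(position, orientation): joint-space move of the TCP to a pose.
- robot.move_straight(position, vel=0.15, attitude=None, contact_N=None): straight line of the TCP; attitude=None keeps the orientation; vel is the mean speed in m/s. With contact_N (N) it stops when the force on the tool has changed by that much, and returns True; else False.
- robot.move_joints(angles): joint-space move.
- robot.grip(opening, strength=None): opening from 0.0 (shut) to 1.0 (fully open); strength is the grip in N (None keeps the last); returns when the fingers have stopped.
- robot.sleep(seconds).
- robot.inverse_kinematics(position, orientation): joint angles nearest the present ones, or None.
- robot.sense(): the state.
- robot.grab_frame(name): name is "side" or "top"; returns a dict with "image" (420x560x3 uint8, red, green, blue), "range_z" (420x560 float32, m along the optical axis (not along the pixel's ray), 0 where there is no reading), "fx", "fy", "cx", "cy" (pixels), "dist_coeffs" ([k1, k2, p1, p2, k3] as OpenCV has them; the pictures are not rectified), "R" (3x3) and "t" (3): a world point X has camera coordinates R X + t. Camera axes: x right, y down, z forward; pixel columns grow to the right and rows downward; lengths in m; the calibration is good to about 2 mm. A picture is of the moment at which its call begins.
A pose or a line that the arm cannot do raises robot.IKError and nothing moves.
- robot.close_job(): hands the job in; it is judged then, once.
The state is a dict: "t": time; "joint_pos": joint angles; "joint_velocities": joint speeds; "effort": joint torques, N m; "tcp_pos": TCP position; "tcp_rot": TCP orientation; "wrist_force": force on the tool from outside, world axes, zero at the start; "torque": the same for the moment, N m; "opening": opening from 0.0 (shut) to 1.0 (fully open); "gripper_force": force on a finger pad.
Only numpy, scipy, OpenCV 4.12 (cv2) and the standard library are available. Lean on these libraries where they do the work, as an engineer would, in place of code of your own. Each camera call takes 0.05 s, during which the arm holds its last target. There are 200 camera calls.

### The job

Fit the filter cassette into the open bay on top of the desktop air cleaner: tuck its thin teal tongue under the steel retaining lip while the opposite edge is still raised, then lower that edge gently, without letting it drop, until the cassette lies flat and fully home in the bay. Then turn the lock knob inside its guard collar clockwise to its stop, so that its keeper holds the cassette's free edge, and let go; do not push aside or knock over the bottle, stapler, label roll or cap near by.

Things in the scene. Friction and masses are not known exactly. Their poses are not given: they have to be found in the camera images.
- cleaner: Light grey desktop air cleaner, fixed, 160 (x) x 252 (y) x 74 mm high; origin at its underside's centre, z up. Open filter bay in its top: x -62.5 to 62.5, y from the lip's edge at 94 to the opposite wall at -12; deck round it at z = 74, ledge the cassette lies on at z = 56. Round guard collar about the lock knob: centre x 0, y -68, inner diameter 86, outer 98, rim z = 91, floor z = 70.
- lip_edge (a point): Middle of the lower edge of the steel retaining lip, at cleaner (0, 94, 65) mm, same axes. The lip is a fixed strip over the bay's whole width at its +y side, z = 65 to 69. Under it is a slot 9 mm high (z = 56 to 65) running 16 mm deep in +y, to y = 110.
- seat (a point): Where the middle of the cassette's underside lies when home: cleaner (0, 49, 56) mm, same axes. The cassette then has play of about 3 mm either way in y and 2.5 mm in x; its axes are parallel to the cleaner's, tongue under the lip, frame top flush with the deck.
- filter_mid (a point): Centre of the loose filter cassette (blue-grey, white pleats, 0.18 kg), 24 mm above its underside; z out of the fin. 120 (x) x 116 (y) x 48 mm. Frame y -42 to 42, 18 thick. Teal tongue on +y: y 42 to 58, 114 wide, 4 thick, flush with the underside. Sill on -y (free edge, black seal): y -58 to -42, 6 thick. Teal grasp fin: 60 long in x, 10 thick in y, centred, from 18 to 48 above the underside.
- filter_tongue (a point): Middle of the tongue's tip: 58 mm along the cassette's +y, 2 mm above its underside; same axes as the cassette. The cassette lies at first on the white table left of the desk, fin up, on its flat cardboard sleeve (fixed, 140 x 152 mm, 8 mm thick).
- knob_grip (a point): Middle of the lock knob's teal grip bar, on the vertical turning axis, at cleaner (0, -68, 78) mm. Bar 38 long (the point's x, which turns with it), 12 thick (its y), 16 high, from z = 70 to 86 of the cleaner: its top is 5 mm below the collar's rim.
- lock_knob (a joint): Lock knob's angle, rad: 0 = open (bar along the cleaner's x), grows clockwise seen from above to the stop at 1.52 = locked (bar along y). Friction 0.05 N m; stays where left. Its steel keeper (4 mm thick, tip 68 mm from the axis) comes out of the bay wall from about 0.9 on and ends 12 mm over the home cassette's sill, 2 mm above it; it cannot pass unless the free edge is down.
- bottle_a: Bystander: white sample bottle, 66 mm across, 121 mm high, standing; origin at the underside's centre.
- stapler: Bystander: blue and black stapler, 30 x 127 x 49 mm; origin at the underside's centre.
- label_roll: Bystander: white roll of labels on its end, 60 mm across, 52 mm high; origin at the underside's centre.
- spare_cap: Bystander: white screw cap lying on the table, 65 mm across, 19 mm high; origin at the underside's centre.

How it is judged:
By the outcome, as a careful person would: the job done as asked, in the order asked, and still so for the second after the job is handed in, with the robot touching nothing.
It also fails if it takes over 59 s, if anything falls off the work surface, if the arm or the gripper's body presses on something with over 40 N, if the wrist force passes 120 N, or if a joint passes its speed limit or range.

## Working session

There is one attempt and no reset: what is moved stays moved. The work goes in short steps, each a Python script; the robot and the scene stay as the last script left them, time stands still between calls to the robot, and variables do not carry over. Pictures are saved under pics/ and viewed, at most 10 in all, crops included, and the job is handed in when it is done.

```bash
ls; mkdir -p pics; python3 - <<'E'
from plant import robot
import cv2,numpy as np,pickle
s=robot.sense();print(s['t'],s['tcp_pos'],s['tcp_rot'],s['opening'],robot.nose_length)
for n in('top','side'):
    f=robot.grab_frame(n);pickle.dump(f,open(f'{n}0.pkl','wb'))
    cv2.imwrite(f'pics/{n}0.png',f['image'][:,:,::-1]);print(n,f['fx'],f['cx'],f['cy'],f['dist_coeffs'],-f['R'].T@f['t'],f['R'].round(2).tolist(),(f['range_z']>0).mean())
E
```

```text
pics
0.0 [0.19529558 0.64552595 0.24123451] [-3.13959310e+00  8.41724882e-05  2.84782818e+00] 1.000145126478036 0.011
top 504.5354956508718 279.14114247222346 206.2719210887425 [-0.02897722  0.          0.          0.          0.        ] [ 0.39346219 -0.01227491  1.60251344] [[0.0, -1.0, -0.01], [-1.0, 0.0, -0.1], [0.1, 0.01, -0.99]] 0.9958333333333333
side 401.3428142501768 281.71794636926955 209.98411620280606 [0.037922 0.       0.       0.       0.      ] [ 0.06415209 -1.14609682  0.77623055] [[0.92, -0.38, -0.02], [-0.2, -0.44, -0.87], [0.32, 0.81, -0.49]] 0.9960884353741497
```

View pics/top0.png

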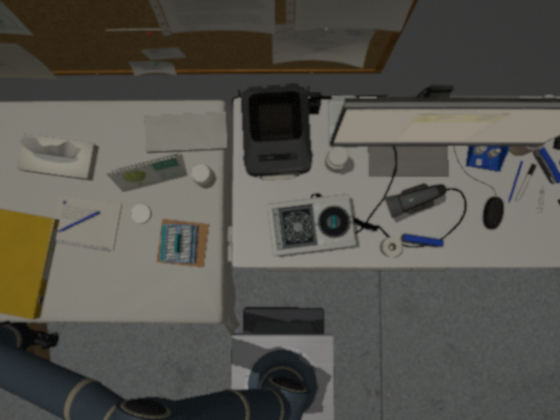

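View pics/side0.png

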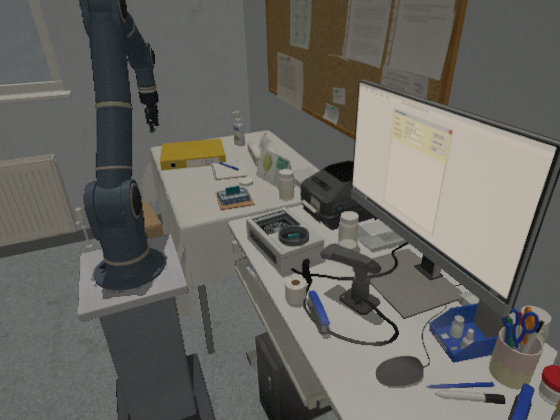

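Top view: cassette at about (182,243), cleaner at about (312,225) with its collar at (334,222) and the bay to its left (world +y). I'll zoom in for the details.

```bash
cat > h.py <<'E'
import numpy as np,cv2,pickle
def cast(f,uv,z):
    "pixels -> world points on the plane of height z"
    K=np.array([[f['fx'],0,f['cx']],[0,f['fy'],f['cy']],[0,0,1]])
    n=cv2.undistortPoints(np.float64(uv).reshape(-1,1,2),K,np.array(f['dist_coeffs']))[:,0]
    d=np.c_[n,np.ones(len(n))]@f['R']; c=-f['R'].T@f['t']
    return c+d*((z-c[2])/d[:,2])[:,None]
def cloud(f):
    h,w=f['range_z'].shape; K=np.array([[f['fx'],0,f['cx']],[0,f['fy'],f['cy']],[0,0,1]])
    uv=np.stack(np.meshgrid(np.arange(w),np.arange(h)),-1).reshape(-1,1,2).astype(float)
    n=cv2.undistortPoints(uv,K,np.array(f['dist_coeffs']))[:,0]
    P=np.c_[n,np.ones(len(n))]*f['range_z'].reshape(-1,1)
    return ((P-f['t'])@f['R']).reshape(h,w,3)
E
python3 - <<'E'
from h import *
f=pickle.load(open('top0.pkl','rb'))
im=f['image'][:,:,::-1]
a=cv2.resize(im[205:280,140:240],None,fx=8,fy=8,interpolation=2)[:, :400*2]
b=im[185:260,262:362]
b=cv2.resize(b,None,fx=8,fy=8,interpolation=2)
g=lambda x:np.clip(x*1.8,0,255).astype(np.uint8)
cv2.imwrite('pics/cas.png',g(a));cv2.imwrite('pics/cln.png',g(b))
P=cloud(f)
print('table z left',np.median(P[280:300,100:200,2]),'desk',np.median(P[150:250,240:255,2]))
z=P[...,2]
# frame top, deck heights
for r in (215,222,230,243,250): print(r,(z[r,150:215:3]*1000).round().astype(int))
for r in (205,215,225,235): print(r,(z[r,262:362:4]*1000).round().astype(int))
E
```

```text
table z left 0.0023473244754715805 desk 0.0013313706045972342
215 [ 7 -4 -8 -3  2  2 -1 -1 -1 -4  3 -1 -4 -3 -3  1 -1 -1  1 -3  1 -5]
222 [   2   -8 1603   -1    2   11   12    7    5   15   13    7    8   12
    9    8   -5   -1    3   -2   -3  -12]
230 [-7  2 -2  5 18  9 25 15 16 19 27 24 19 21 29 12 10 10  8  6 -6  1]
243 [ 0  4  2  3 10 24 23 28 64 57 26 15 18 27 14 12 13  8 11  1  0 -3]
250 [   2    2   -5    6   14   27   21   22   60   57   18   23   17   24
   17   16 1603   14    4    6   -1   -1]
205 [ 5 -1 75 77 75 75 74 77 69 76 72 61 58 85 83 74 72 74 74 69 75 74 74 -4
  5]
215 [ 2 -1 74 63 68 54 40 39 45 39 46 41 41 71 80 69 74 71 74 73 75 73 76  2
  2]
225 [ 0  0 73 74 73 54 41 45 44 46 48 38 43 54 79 72 68 75 82 74 66 70 90 -6
 11]
235 [-6 -5 -1 72 72 58 37 44 41 47 47 41 45 56 76 73 89 69 66 70 97 70 76 74
 -7]
```

View pics/cas.png

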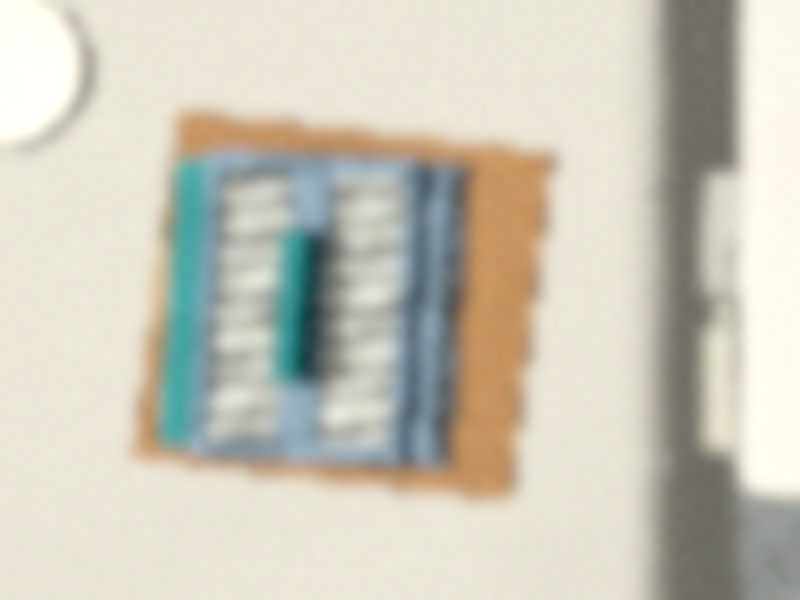

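View pics/cln.png

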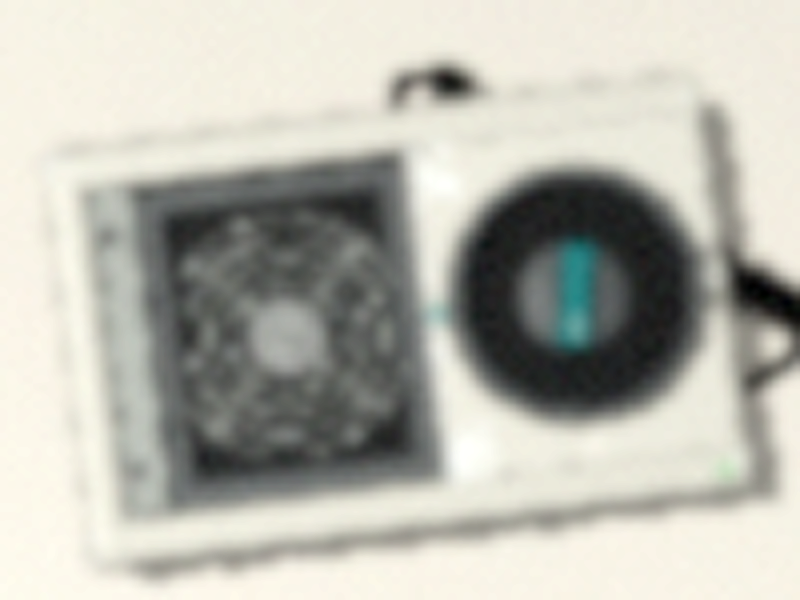

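Crops: the tongue faces image left (world +y). The fin top is bright teal at crop (295,305). The bay opening's right edge runs (402,152)-(440,478), the lip is on its left, and the collar centre is at about (577,293). Next I'll compute the poses.

```bash
cat >> h.py <<'E'
def rect(pts):
    "centre, and yaw of a min-area rectangle's short/long sides, from planar points"
    (c,s,a)=cv2.minAreaRect(np.float32(pts[:,:2]*1000)); return np.array(c)/1000,np.array(s),a
def edge_line(g,roi,axis,rising):
    """sub-pixel edge points: steepest grey step along axis (0 rows,1 cols) in roi r0,r1,c0,c1; returns uv"""
    r0,r1,c0,c1=roi; a=g[r0:r1,c0:c1].astype(float)
    if axis==0:a=a.T
    d=np.diff(a,axis=1)*(1 if rising else -1); out=[]
    for i,row in enumerate(d):
        k=int(row.argmax())
        w=np.clip(row[max(0,k-1):k+2],0,None); p=(w*np.arange(max(0,k-1),max(0,k-1)+len(w))).sum()/w.sum()+.5
        out.append((c0+i,r0+p) if axis==0 else (c0+p,r0+i))
    return np.array(out)
def fit(P):
    "robust line through world xy points: point, unit direction"
    vx,vy,x,y=cv2.fitLine(np.float32(P[:,:2]),cv2.DIST_HUBER,0,.001,.001)[:,0] if 0 else cv2.fitLine(np.float32(P[:,:2]*1000),cv2.DIST_HUBER,0,1e-4,1e-4)[:,0]
    return np.array([x,y])/1000,np.array([vx,vy])
E
python3 - <<'E'
from h import *
f=pickle.load(open('top0.pkl','rb'))
im=f['image'];hsv=cv2.cvtColor(im,cv2.COLOR_RGB2HSV);g=cv2.cvtColor(im,cv2.COLOR_RGB2GRAY)
teal=((hsv[...,0]>80)&(hsv[...,0]<96)&(hsv[...,1]>120)&(hsv[...,2]>60)).astype(np.uint8)
n,l,st,c=cv2.connectedComponentsWithStats(teal)
for i in range(1,n):
    x,y,w,h,a=st[i]
    if a<10: continue
    vs,us=np.nonzero(l==i); 
    (cc,s,ang)=cv2.minAreaRect(np.float32(np.c_[us,vs]))
    m=cv2.moments((l==i).astype(np.uint8)); th=.5*np.arctan2(2*m['mu11'],m['mu20']-m['mu02'])
    print(a,cc,s,'long axis px',np.degrees(th),'z.056',cast(f,[c[i]],.056)[0][:2].round(4),'z.086',cast(f,[c[i]],.086)[0][:2].round(4))
# tongue left edge direction, z=.012
e=cast(f,edge_line(cv2.cvtColor(im,cv2.COLOR_RGB2HSV)[...,1],(228,259,158,166),1,True),.012);p,d=fit(e);print('tongue edge',p,d,np.degrees(np.arctan2(d[1],d[0])))
# cleaner, depth
P=cloud(f);z=P[...,2]
m=((z>.05)&(z<.11)).astype(np.uint8);m[:,:264]=0;m[:,362:]=0;m[:185]=0;m[262:]=0
m=cv2.morphologyEx(m,cv2.MORPH_OPEN,np.ones((3,3)))
cn=max(cv2.findContours(m,0,1)[0],key=cv2.contourArea);W=cast(f,cv2.convexHull(cn).reshape(-1,2),.074)
print('deck rect',rect(W))
# bay edges at z=.074
o=lambda r:r
R=cast(f,edge_line(g,(208,242,309,321),1,True),.074)
T=cast(f,edge_line(g,(202,215,282,308),0,False),.074)
B=cast(f,edge_line(g,(240,256,286,312),0,True),.074)
for n_,q in(('R',R),('T',T),('B',B)):
    p,d=fit(q);print(n_,p,np.degrees(np.arctan2(d[1],d[0])))
# collar
k=(g<60).astype(np.uint8);k[:,:315]=0;k[:,354]=0;k[:203]=0;k[242:]=0
k=cv2.morphologyEx(k,cv2.MORPH_OPEN,np.ones((3,3)))
cn=max(cv2.findContours(k,0,1)[0],key=cv2.contourArea);(cx,cy),ax,_=cv2.fitEllipse(cn);print('collar',cx,cy,ax,cast(f,[(cx,cy)],.088)[0])
E
```

```text
33 (333.5, 220.0) (8.0, 3.0) long axis px -87.83009015878996 z.056 [ 0.5052 -0.1563] z.086 [ 0.5031 -0.1535]
70 (162.59957885742188, 242.00668334960938) (2.128607988357544, 32.12867736816406) long axis px -85.82449781956088 z.056 [0.4369 0.3686] z.086 [0.4361 0.3612]
35 (176.0, 243.0) (16.0, 2.0) long axis px -84.95780343259705 z.056 [0.435  0.3273] z.086 [0.4342 0.3208]
tongue edge [0.4344437 0.3839906] [ 0.999058   -0.04339403] -2.4870753
deck rect (array([ 0.4902099 , -0.08747803]), array([159.96865845, 251.37799072]), 7.123598098754883)
R [ 0.4906751  -0.09656422] 7.174463
T [ 0.5481747  -0.03176907] -83.13869
B [ 0.42355278 -0.05206779] -82.596436
collar 333.65655517578125 221.37059020996094 (29.282604217529297, 29.619972229003906) [ 0.49914975 -0.15392827  0.088     ]
```

```bash
cat >> h.py <<'E'
from scipy.spatial.transform import Rotation as Ro
O=np.array([.4907,-.0863,0.]); YAW=np.radians(7.13); H=.033
def cl(x,y,z): "cleaner mm -> world m"; return O+Ro.from_euler('z',YAW).apply(np.array([x,y,z])/1000)
def tool(p,yaw,tilt=0,h=H,dx=0):
    "TCP pose for cassette underside-middle p; tilt (rad) dips the tongue; dx: TCP offset along cassette x"
    Rc=Ro.from_euler('z',yaw)*Ro.from_euler('x',-tilt)
    return p+Rc.apply([dx,0,h]),(Rc*Ro.from_euler('xyz',[np.pi,0,np.pi])).as_euler('xyz')
E
python3 - <<'E'
from h import *
from plant import robot
y=np.radians(-4.); c=np.array([.4348,.3272,.008])
p,o=tool(c,y)
robot.goto(p+[0,0,.10],o)
robot.grip(.6)
robot.move_straight(p,vel=.1,contact_N=8)
s=robot.sense();print(s['tcp_pos']-p,s['wrist_force'],s['t'])
robot.grip(0,strength=60)
s=robot.sense();print(s['opening'],s['gripper_force'],s['wrist_force'],s['t'])
robot.move_straight(p+[0,0,.16],vel=.12)
s=robot.sense();print(s['opening'],s['gripper_force'],s['wrist_force'],s['t'],s['joint_pos'])
# above the bay, level
P,o2=tool(cl(0,40,150),YAW)
robot.move_straight(P,vel=.2,attitude=o2); robot.sleep(.3)
s=robot.sense();print(P,s['tcp_pos'],s['wrist_force'],s['t'],s['joint_pos'])
for n in('top','side'):
    f=robot.grab_frame(n);pickle.dump(f,open(f'{n}1.pkl','wb'))
f=pickle.load(open('top1.pkl','rb'));t=cv2.resize(f['image'][170:270,250:370],(720,600),interpolation=2)
cv2.imwrite('pics/held.png',np.clip(t[:,:,::-1]*1.6,0,255).astype(np.uint8))
E
```

```text
[0.00042219 0.00033406 0.00056729] [ 0.79836118 -1.07869748  0.21278102] 3.2083
0.10340016991388047 59.82968866825104 [-0.43191168 -0.78213834  4.20474839] 3.6583
0.10507054730638732 58.90133321285248 [ 0.86464565 -0.55678004 -1.94965931] 5.1417 [-0.73503826  0.29867403  0.01508203  1.89490161 -0.00545613  0.94981977
  0.78359136]
[ 0.48573516 -0.04660932  0.183     ] [ 0.48574453 -0.0463232   0.18301387] [ 0.48617112  0.54864151 -2.59041584] 7.4833 [-0.158425    0.23081199  0.19494275  2.04262988 -0.05792635  0.87319251
  1.76450328]
```

View pics/held.png

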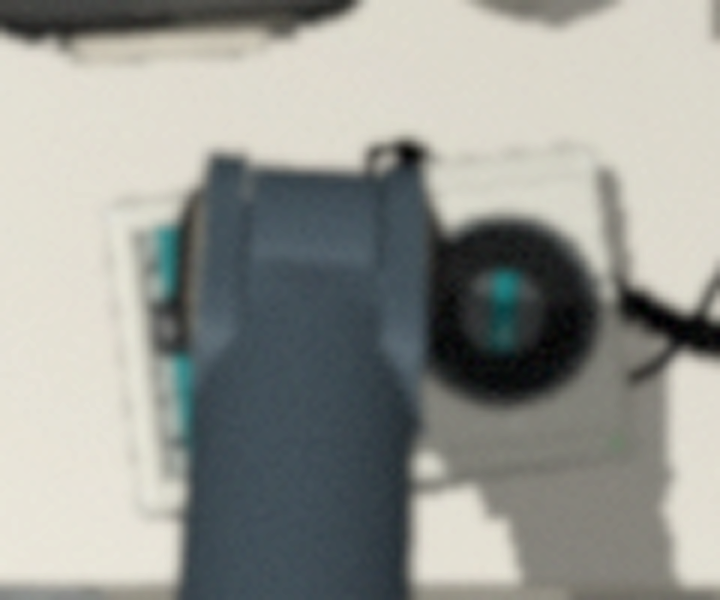

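The cassette is held level over the bay. The tongue shows as a teal strip from (165,225) to (187,470), and the arm hides the rest. I'll measure its ends for the x offset.

```bash
python3 - <<'E'
from h import *
for n in('top','side'):
    f=pickle.load(open(n+'1.pkl','rb'))
    hsv=cv2.cvtColor(f['image'],cv2.COLOR_RGB2HSV)
    m=(hsv[...,0]>80)&(hsv[...,0]<98)&(hsv[...,1]>90)&(hsv[...,2]>40)
    v,u=np.nonzero(m); W=cast(f,np.c_[u,v],.154)
    L=Ro.from_euler('z',-YAW).apply(W-cl(0,40,150))*1000
    k=(abs(L[:,0])<75)&(L[:,1]>30)&(L[:,1]<75)
    L=L[k]; print(n,k.sum(),'x',L[:,0].min(),L[:,0].max(),'y',np.percentile(L[:,1],[0,5,50,95,100]))
    for a in range(-70,70,10):
        q=L[(L[:,0]>=a)&(L[:,0]<a+10)]
        if len(q):print(a,len(q),q[:,0].min().round(1),q[:,0].max().round(1),q[:,1].min().round(1),q[:,1].max().round(1))
f=pickle.load(open('side1.pkl','rb'))
t=cv2.resize(f['image'][170:290,230:350],(600,600),interpolation=2)
cv2.imwrite('pics/helds.png',np.clip(t[:,:,::-1]*1.6,0,255).astype(np.uint8))
E
```

```text
top 58 x -40.9281205541842 54.443023908488705 y [49.98718854 50.69884183 54.43519528 57.53820108 58.20041222]
-50 1 -40.9 -40.9 55.7 55.7
-40 6 -38.1 -32.0 51.8 57.4
-30 11 -29.9 -20.7 50.7 57.1
-20 7 -18.2 -11.8 52.1 57.8
-10 5 -9.6 -6.1 51.8 57.5
20 3 25.7 28.6 52.8 56.1
30 10 31.1 39.7 51.4 58.2
40 11 40.1 49.1 50.3 57.1
50 4 51.2 54.4 50.0 55.7
side 61 x -9.986417042102197 64.18607771499377 y [30.14207491 32.25194289 53.09361214 72.38531683 74.25667058]
-10 9 -10.0 -0.1 30.5 55.6
0 13 0.5 9.9 33.4 67.2
10 10 10.6 19.4 46.5 74.0
20 3 20.1 26.8 66.6 73.5
30 3 35.3 39.1 30.1 38.5
40 9 42.0 49.6 33.1 53.7
50 10 50.4 59.3 39.7 74.3
60 4 60.2 64.2 59.9 70.5
```

View pics/helds.png

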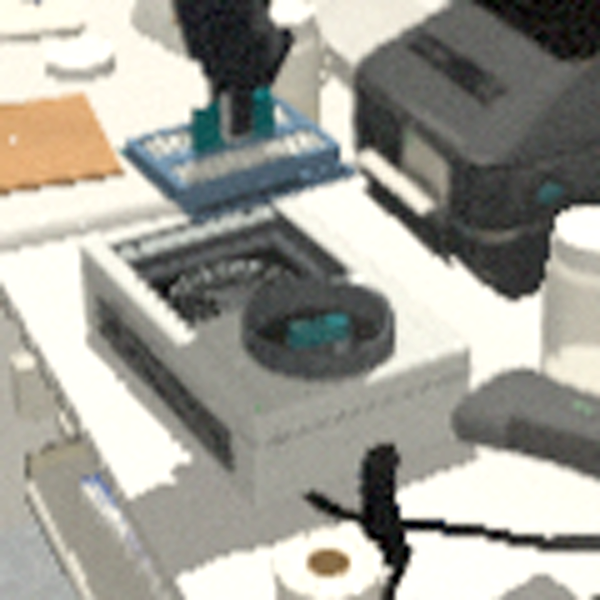

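Measured offsets in x and y are within about 1 mm, and in the side view the fin is centred in the fingers. I'll tilt and tuck the tongue next.

```bash
cat >> h.py <<'E'
def tip(yt,zt,deg,x=.5):
    "TCP pose with the tongue tip's lower edge at cleaner (yt,zt) mm and tilt deg"
    a=np.radians(deg); return tool(cl(x,yt-58*np.cos(a),zt+58*np.sin(a)),YAW,a)
def step(robot,yt,zt,deg,vel,N=None,x=.5):
    p,o=tip(yt,zt,deg,x); f0=robot.sense()['wrist_force']
    c=robot.move_straight(p,vel=vel,attitude=o,contact_N=N); s=robot.sense()
    print((yt,zt,deg),c,'err',Ro.from_euler('z',-YAW).apply((s['tcp_pos']-p)*1000).round(1),'dF',Ro.from_euler('z',-YAW).apply(s['wrist_force']-f0).round(1),'T',s['torque'].round(2),'op',round(s['opening'],3),'t',round(s['t'],1))
    return c
E
python3 - <<'E'
from h import *
from plant import robot
step(robot,86,110,22,.1)
step(robot,90,75,22,.08)
step(robot,90,57.5,22,.04,8) or step(robot,103,57,15,.03,10)
f=robot.grab_frame('side');pickle.dump(f,open('side2.pkl','wb'))
t=cv2.resize(f['image'][180:270,235:335],(667,600),interpolation=2)
cv2.imwrite('pics/tuck.png',np.clip(t[:,:,::-1]*1.6,0,255).astype(np.uint8))
E
```

```text
(86, 110, 22) False err [ 0.2 -0.   0.1] dF [-0.6  0.3 -1.2] T [ 0.55  0.07 -0.04] op 0.104 t 8.2
(90, 75, 22) False err [ 0.1 -0.5  0.1] dF [0.8 0.7 1.1] T [0.51 0.07 0.01] op 0.106 t 8.8
(90, 57.5, 22) False err [-0.   0.  -0.1] dF [-0.8 -0.  -0.3] T [0.6  0.05 0.01] op 0.102 t 9.4
(103, 57, 15) False err [-0.  -0.4  0.2] dF [ 0.  -0.3 -0.6] T [0.37 0.04 0.01] op 0.107 t 9.8
```

View pics/tuck.png

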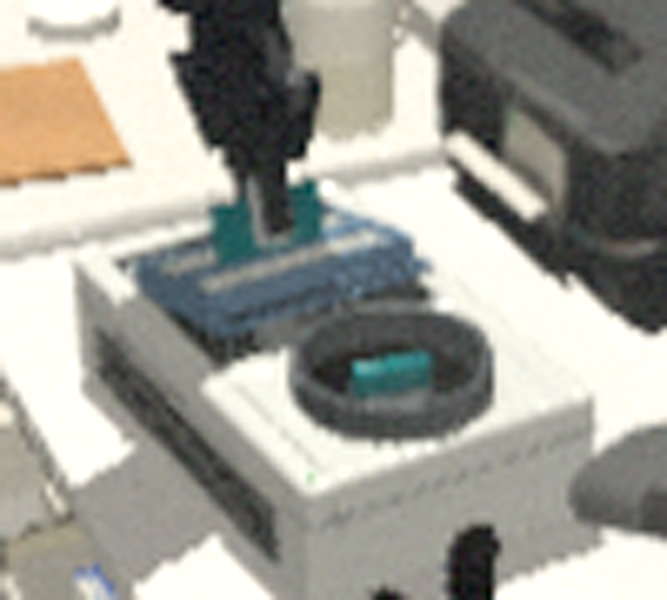

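The tongue end is in the bay with the sill raised, and there was no contact. A light upward probe will confirm it's under the lip. Then I'll lower it.

```bash
python3 - <<'E'
from h import *
from plant import robot
print('lip felt',step(robot,103,61,15,.02,4))
step(robot,103.5,57,14,.03)
ok=True
for a in [(105,56.8,9),(106,56.6,5),(106.5,56.5,2)]:
    if step(robot,*a,.025,12): ok=False;break
if ok: step(robot,107,55.5,0,.015,8)
E
```

```text
(103, 61, 15) True err [-0.9  0.4 -2.7] dF [ 0.1 -1.4 -1. ] T [0.41 0.06 0.01] op 0.104 t 10.1
lip felt True
(103.5, 57, 14) False err [-0.3 -0.1 -0.2] dF [-1.3 -0.5 -0.3] T [ 0.34  0.06 -0.04] op 0.109 t 10.3
(105, 56.8, 9) False err [-0.3 -0.3 -0.1] dF [0.  1.2 0. ] T [ 0.28  0.03 -0.06] op 0.104 t 10.7
(106, 56.6, 5) False err [ 0.   0.3 -0. ] dF [0.9 0.  1.2] T [ 0.1  -0.05  0.01] op 0.102 t 11.0
(106.5, 56.5, 2) False err [0.2 0.6 0. ] dF [ 0.3 -0.3  0.4] T [ 0.06 -0.03 -0.02] op 0.105 t 11.3
(107, 55.5, 0) True err [0.1 0.3 1.7] dF [ 0.1 -1.5  4.7] T [ 0.16 -0.13  0.  ] op 0.104 t 11.5
```

```bash
python3 - <<'E'
from h import *
from plant import robot
step(robot,107,55.5,0,.015,15)
for i,n in enumerate(('top','side')):
    f=robot.grab_frame(n);pickle.dump(f,open(f'{n}3.pkl','wb'))
t=cv2.resize(f['image'][180:270,235:335],(667,600),interpolation=2)
cv2.imwrite('pics/seat.png',np.clip(t[:,:,::-1]*1.6,0,255).astype(np.uint8))
E
```

```text
(107, 55.5, 0) False err [0.4 0.6 1. ] dF [-2.4  0.6  4.7] T [-0.22  0.48 -0.01] op 0.105 t 11.8
```

View pics/seat.png

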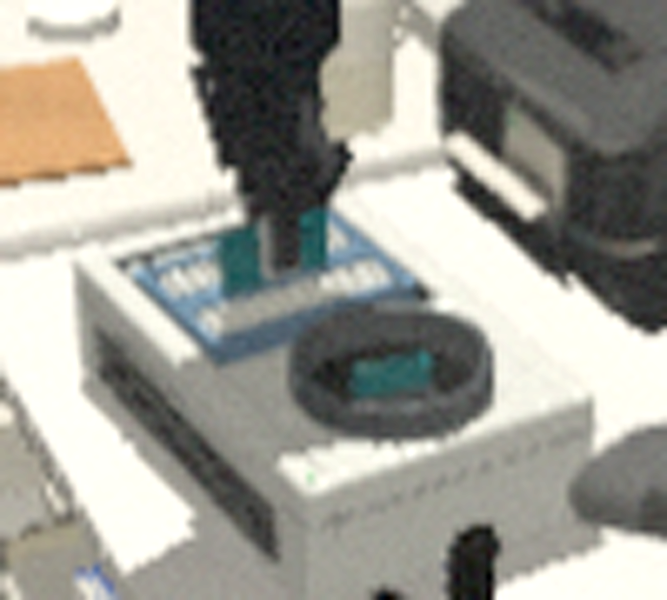

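The frame lies in the bay. With the 0.6 mm grasp height offset, the stopping height matches the seat. I'll release, back off and verify.

```bash
python3 - <<'E'
from h import *
from plant import robot
robot.grip(.35)
p,o=tip(107,56.5,0)
robot.move_straight(p+[0,0,.13],vel=.15)
k=cl(0,-68,84); ok=[np.pi,0,YAW]
robot.goto(k+[0,0,.12],ok)
s=robot.sense();print(s['joint_pos'],s['tcp_pos']-k,s['t'],s['opening'])
f=robot.grab_frame('top');pickle.dump(f,open('top4.pkl','wb'))
fs=robot.grab_frame('side');pickle.dump(fs,open('side4.pkl','wb'))
a=cv2.resize(f['image'][185:260,262:352],(600,500),interpolation=2)
cv2.imwrite('pics/seat2.png',np.clip(a[:,:,::-1]*1.6,0,255).astype(np.uint8))
P=cloud(f);L=Ro.from_euler('z',-YAW).apply((P-O).reshape(-1,3))*1000
for y0 in range(-20,125,8):
    r=[]
    for x0 in(-50,-20,25,50):
        q=L[(abs(L[:,0]-x0)<9)&(abs(L[:,1]-y0)<4)&(L[:,2]>0)&(L[:,2]<300)]; r.append((round(float(np.median(q[:,2])),0),len(q)) if len(q) else None)
    print(y0,r)
E
```

```text
[-0.63307169  0.43794989  1.1227208   1.97937176 -0.46686215  1.01447726
 -0.73576874] [-7.43229404e-05  1.43915055e-04  1.19812033e-01] 15.3167 0.3485772305664262
-20 [None, None, (75.0, 5), (73.0, 14)]
-12 [None, None, (59.0, 17), (59.0, 19)]
-4 [None, None, (64.0, 15), (62.0, 16)]
4 [None, None, (60.0, 13), (61.0, 15)]
12 [None, (80.0, 3), (72.0, 17), (73.0, 15)]
20 [None, (70.0, 11), (67.0, 15), (71.0, 15)]
28 [None, (69.0, 15), (69.0, 15), (70.0, 14)]
36 [None, (69.0, 17), (69.0, 14), (73.0, 17)]
44 [(76.0, 4), (76.0, 13), (73.0, 11), (72.0, 13)]
52 [(74.0, 10), (104.0, 19), (104.0, 16), (74.0, 17)]
60 [(73.0, 14), (71.0, 16), (73.0, 14), (73.0, 16)]
68 [(73.0, 15), (69.0, 14), (68.0, 14), (69.0, 14)]
76 [(69.0, 16), (71.0, 17), (69.0, 17), (70.0, 17)]
84 [(73.0, 16), (73.0, 16), (70.0, 15), (71.0, 16)]
92 [(72.0, 16), (71.0, 14), (72.0, 15), (72.0, 17)]
100 [(71.0, 15), (71.0, 17), (68.0, 16), (67.0, 16)]
108 [(72.0, 14), (71.0, 16), (71.0, 15), (71.0, 15)]
116 [(76.0, 17), (74.0, 15), (74.0, 17), (74.0, 16)]
124 [(73.0, 9), (73.0, 11), (71.0, 10), (74.0, 9)]
```

View pics/seat2.png

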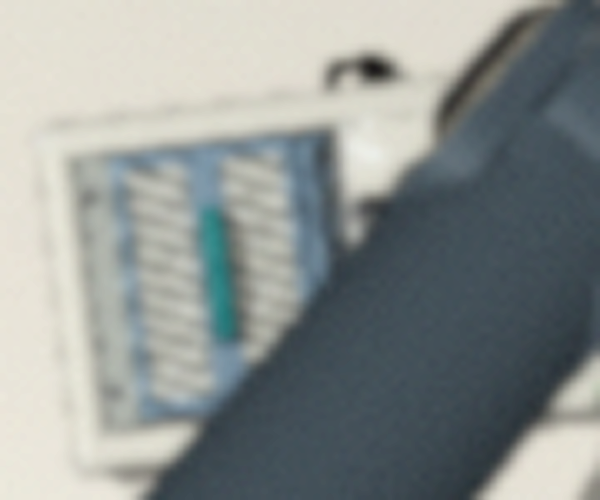

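The cassette is flat: frame at 73 mm, sill at about 61, fin at 104, with the lip over the tongue. Now the knob.

```bash
python3 - <<'E'
from h import *
from plant import robot
k=cl(0,-68,84)
print(robot.move_straight(k,vel=.08,contact_N=8)); s=robot.sense();print(s['tcp_pos']-k,s['wrist_force'],s['t'])
robot.grip(0,strength=40); s=robot.sense();print('op',s['opening'],s['gripper_force'],s['wrist_force'])
q0=np.array(s['joint_pos'])
for d in (.4,.8,1.2,1.45,1.52,1.56):
    q=q0.copy();q[6]+=d;robot.move_joints(q);s=robot.sense()
    print(d,s['joint_pos'][6]-q0[6],s['tcp_rot'],s['wrist_force'].round(1),s['torque'].round(2),round(s['opening'],3),s['t'])
    if abs(s['torque'][2])>1.5 or np.linalg.norm(s['wrist_force'])>30: print('stop');break
E
```

```text
False
[ 3.03547880e-04 -8.63827271e-05  3.97781890e-04] [ 0.95441369 -0.34695431 -0.01728135] 17.0667
op 0.13037929839348542 41.79505527019501 [ 1.82707753 -5.18211948  0.68045494]
0.4 0.39090551399022355 [ 3.13821668 -0.0049347   0.50795973] [0.1 1.6 3. ] [ 0.52 -0.22 -4.75] 0.125 17.825
stop
```

Wrong sign: q7+ turns it counter-clockwise, against the open stop. I'll open the jaws, go back and turn the other way.

```bash
python3 - <<'E'
from h import *
from plant import robot
robot.grip(.35)
s=robot.sense();q0=np.array(s['joint_pos']);q0[6]=robot.inverse_kinematics(cl(0,-68,84),[np.pi,0,YAW])[6]
robot.move_joints(robot.inverse_kinematics(cl(0,-68,84),[np.pi,0,YAW]))
robot.grip(0,strength=40); s=robot.sense();print('op',s['opening'],s['gripper_force'],s['wrist_force'],s['torque'],s['tcp_rot'])
q0=np.array(s['joint_pos'])
for d in (.4,.8,1.2,1.45,1.52,1.56):
    q=q0.copy();q[6]-=d;robot.move_joints(q);s=robot.sense()
    print(d,(s['joint_pos'][6]-q0[6]).round(3),s['tcp_rot'].round(3),s['wrist_force'].round(1),s['torque'].round(2),round(s['opening'],3),round(s['t'],1))
    if abs(s['torque'][2])>1.5 or np.linalg.norm(s['wrist_force'])>30: print('stop');break
E
```

```text
op 0.12376263270084785 42.25762367248535 [ 1.60484159 -4.43505943 -3.62871168] [-0.91261739 -0.31124669 -0.07331718] [ 3.13763624e+00 -1.55614862e-03  1.25952980e-01]
0.4 -0.397 [ 3.139e+00 -3.000e-03 -2.710e-01] [ 0.7 -2.3 -2.2] [-0.26 -0.11 -0.04] 0.124 19.3
0.8 -0.796 [ 3.14  -0.004 -0.671] [ 0.8 -2.  -3.1] [-0.47 -0.09 -0.03] 0.128 19.8
1.2 -1.196 [ 3.141 -0.005 -1.07 ] [ 0.1 -3.9 -3.8] [-0.71 -0.01 -0.03] 0.128 20.2
1.45 -1.445 [-3.141 -0.005 -1.32 ] [ 0.8 -3.9 -2.8] [-0.83  0.07 -0.03] 0.127 20.6
1.52 -1.516 [-3.141 -0.005 -1.391] [-1.9 -4.5 -3.1] [-0.96  0.17 -0.05] 0.129 20.8
1.56 -1.555 [-3.141 -0.005 -1.428] [-2.1 -4.9 -3.3] [-1.11  0.16  0.65] 0.123 21.1
```

The stop was felt (0.65 N m). Let go, retreat straight up, move clear and check.

```bash
python3 - <<'E'
from h import *
from plant import robot
robot.grip(.35)
p=robot.sense()['tcp_pos']
robot.move_straight(p+[0,0,.17],vel=.12)
robot.move_straight([.36,.33,.28],vel=.25)
robot.sleep(.2);s=robot.sense();print(s['t'],s['tcp_pos'],s['wrist_force'])
f=robot.grab_frame('top');f0=pickle.load(open('top0.pkl','rb'))
a=cv2.resize(f['image'][185:260,262:362],(800,600),interpolation=2)
cv2.imwrite('pics/end.png',np.clip(a[:,:,::-1]*1.6,0,255).astype(np.uint8))
d=cv2.absdiff(f['image'],f0['image']).max(2)
for n,(u,v) in dict(roll=(391,246),stapler=(423,240),bottle=(337,157),bottle2=(201,175),cap=(141,213)).items(): print(n,np.percentile(d[v-12:v+12,u-18:u+18],[50,99]))
E
```

```text
Traceback (most recent call last):
plant.IKError: the arm cannot follow that straight line within its joint ranges
```

```bash
python3 - <<'E'
from h import *
from plant import robot
s=robot.sense();q=np.array(s['joint_pos']);print(q.round(2),s['tcp_pos'])
q[0]-=.9*np.sign(1) if False else 0
J=np.array([-1.306,.469,-.049,1.532,.024,1.141,-.082])
# base turns left as q1 falls (start pose q1=-1.3 was at the left)
q1=q.copy();q1[0]-=.9;robot.move_joints(q1)
robot.sleep(.2);s=robot.sense();print(s['t'],s['tcp_pos'],s['wrist_force'])
f=robot.grab_frame('top');f0=pickle.load(open('top0.pkl','rb'))
a=cv2.resize(f['image'][185:260,262:362],(800,600),interpolation=2)
cv2.imwrite('pics/end.png',np.clip(a[:,:,::-1]*1.6,0,255).astype(np.uint8))
d=cv2.absdiff(f['image'],f0['image']).max(2)
for n,(u,v) in dict(roll=(391,246),stapler=(423,240),bottle=(337,157),bottle2=(201,175),cap=(141,213)).items(): print(n,np.percentile(d[v-12:v+12,u-18:u+18],[50,99]))
E
```

```text
[-0.73  0.41  1.24  1.92 -0.43  1.12 -2.32] [ 0.49966134 -0.15473719  0.25384609]
24.85 [0.43236434 0.29425719 0.25396757] [-0.63232648  0.51348349  0.19496798]
roll [6. 8.]
stapler [6. 8.]
bottle [6. 8.]
bottle2 [6. 8.]
cap [  7. 106.]
```

View pics/end.png

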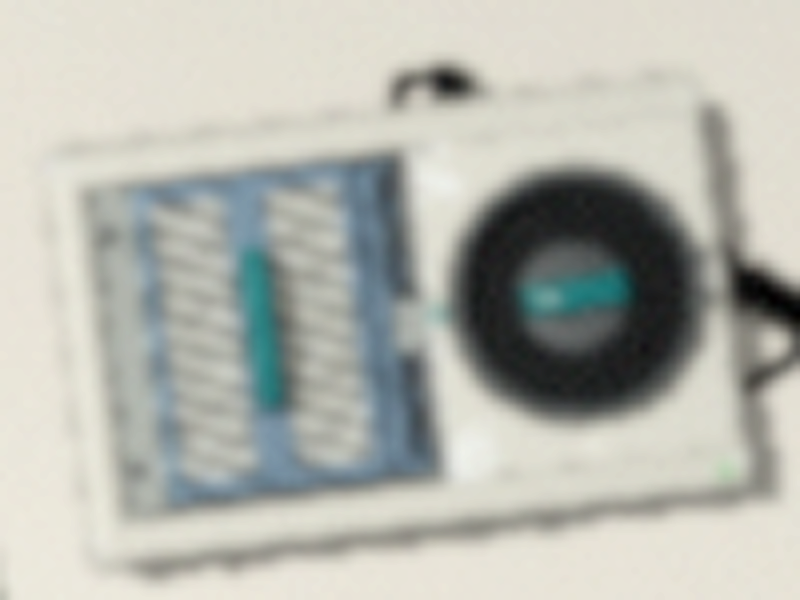

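The bar lies along the cleaner's y, and the keeper at (410,325) is over the sill. The bystanders are unchanged; the only difference, at the edge of the cap patch, is probably the arm, which was never near the cap.

```bash
python3 -c "
from plant import robot
print(robot.close_job())"
```

```text
the job is handed in; nothing more can be done
None
```

The cassette is flat in the bay with its tongue under the lip, the knob is locked at its clockwise stop with the keeper over the sill, and the job was handed in at about 25 s; I first turned the knob the wrong way against its open stop (4.75 N m at the wrist), then corrected it.

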